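# Lock the thickness setting of a burger press

### The job

The round black nut on the stem of the burger press sets the patty thickness. Lock it: run the orange hexagonal nut above it down the stem (clockwise from above) until it meets the brass spring washer on the black nut, and go on turning until it is firmly tight and squeezes the washer. The black nut must keep its setting, and leave the mug, the salt shaker and the onion alone.

Things in the scene. Friction and masses are not known exactly. Their poses are not given: they have to be found in the camera images.
- press: Burger press standing firmly fixed on the worktop: round grey base 164 mm across, aluminium mould, and a grey bridge (172 mm along its y, 34 mm along x, top 112 mm above the worktop) through which an upright threaded steel stem (26 mm across, top end 196 mm above the worktop) passes. The bolt heads at both bridge ends reach 118 mm. Origin: centre of the underside, on the stem's axis; z up.
- setting_nut: Round black knurled nut, 42 mm across and 14 mm high, on the stem below the orange nut; stiff, it does not turn under ordinary tightening. It carries a brass spring washer (42 mm across) whose upper face lies 21 mm above the nut's origin when not squeezed. The washer yields 1 mm per 12 N, at most 3.5 mm. Origin: centre of the nut's underside, on the stem's axis; z up, turns with the nut.
- setting_mark (a point): White tick on the rim of the black nut, 20.5 mm from the stem's axis, 7 mm above the nut's underside.
- lock_nut: Orange hexagonal nut, 54 mm across flats, 62 mm across corners, 34 mm high, on the stem above the black nut; a white tick on its top points along its x. Origin: centre of its underside, on the stem's axis; its x axis is the normal of one flat (the others every 60 degrees), z up, turns with the nut. It starts 5 to 14 mm above the washer.
- lock_nut_turn (a joint): Turn of the orange nut in rad, growing clockwise from above; right-hand thread, it sinks 30 mm per full turn (4.8 mm per rad). It meets the washer after 1.1 to 2.9 rad. Until then it turns with 0.1 N m, then stiffens: about 0.25 N m 0.35 rad further (12 N on the washer), 0.35 N m 0.55 rad further (20 N). It stays where it is left.
- washer_squeeze (a joint): How far the brass spring washer is squeezed, in m: 0 free, 0.0035 flat. Tight means that the orange nut presses on it with 12 N or more, so 0.001 or more; 0.002 is a good aim. The faces give a little too: the orange nut sinks about 1 mm per 8 N after meeting the washer, so 3 mm is a good aim for that.
- mug: White mug, 95 mm high, standing to the left; origin at the centre of its underside.
- salt_shaker: Small salt shaker, 44 mm across, 90 mm high, at the right front; origin at the centre of its underside.
- onion: Brown onion, about 70 mm, lying on the wooden chopping board to the right; origin at its underside.

How it is judged:
By the outcome, as a careful person would: the job done as asked, in the order asked, and still so for the second after the job is handed in, with the robot touching nothing.
It also fails if it takes over 48 s, if anything falls off the work surface, if the arm or the gripper's body presses on something with over 40 N, if the wrist force passes 120 N, or if a joint passes its speed limit or range.

### The arm

A 6-joint arm with a two-finger parallel gripper is mounted at the origin on a cart in front of the work surface, level with it; the furniture and walls round the work are solid. World frame = base frame: x ahead of the robot, y to its left, z up, the work surface at z = 0. Lengths are in m, angles in rad, forces in N, time in s.
With the tool pointing down it reaches from about 0.325 to 0.875 m from the base axis. Payload 4.4 kg.
Tool frame: the origin (TCP) lies at the very end of the fingers, on their centre line; the grasp point (between the pads) lies 19 mm behind it; z points along the fingers, y is the line along which they close (so a half turn about z gives the same grasp; the last joint's range is limited). The gripper opens to 85 mm and grips with 20 to 120 N. Pads are 22 mm wide; open, the fingers measure 114 mm over their backs; the gripper's body (76 mm by 85 mm) begins 54 mm behind the grasp point. The pads swing forward as they close: fully open they stand 13 mm farther back than shut.
Start: joints at [1.107, 0.207, 1.542, -0, 1.393, -0.15], TCP at [0.177, 0.547, 0.231] pointing down, gripper open.
Joint ranges: [-2.73, 2.73], [-0.86, 2.22], [0.23, 2.46], [-1.11, 4.25], [0.08, 2.63], [-2.82, 2.82]. Speed limits (rad/s): [2.79, 2.79, 3.14, 3.14, 3.14, 3.14].

### API

Orientations are given as [roll, pitch, yaw] about the fixed x, y, z axes, in that order (R = Rz(yaw) Ry(pitch) Rx(roll)).
In Python, from workcell import status, snapshot, get_calibration, job gives the robot as it stands.
- The arm moves only by the tool move_arm, never from a script. Its argument "increments" is a list of rows, each a list of 2 entries, a list of its own where there are three numbers: the shift along the tool's x, y, z in units of 50 mm (1.0 is 50 mm), then the turn, a rotation vector about the tool's x, y, z in units of 8 degrees (1.0 is 8 degrees). In form: [[[dx, dy, dz], [wx, wy, wz]], ...]. A call has 1 to 10 rows; each row shifts and turns the commanded pose from where the row before left it, along the tool's axes as they then stand; what a row does not reach is not made up. A row lasts 1/8 s, in which the tool goes at most 62.5 mm and 10.7 degrees, less where a joint would pass 70% of its speed; a pose out of reach is approached as far as the arm can. A call is refused whole if a number of a shift passes 1 or a number of a turn 1, either way. A call with a gripper value outside its range is refused whole. "grip" is the finger opening in mm, from 0 to 85.4, set as the call begins (left out, the last holds). The fingers move at their own pace and stop on an object; "force" is the grip in N (left out, the last holds). Time passes only in rows, so rows that do not move let the fingers close. It gives the time, the measured TCP pose, the force, the opening and the grip force at its end, in the units of the state.
- status.get_obs(): the state, without advancing time (a new reading comes with each control period).
- snapshot(name): name is "scene" or "top" or "wrist"; returns (picture, depth): 384x512x3 uint8, red, green, blue; 384x512 float32, m along the optical axis (not along the pixel's ray), 0 where there is no reading.
- get_calibration(name): a dict with "mtx" (3x3 intrinsics, pixels), "R" (3x3) and "t" (3): a world point X has camera coordinates R X + t; the wrist camera has in their place "hand_eye" (4x4, takes a point from camera to tool coordinates, whose origin is the TCP and whose axes are the flange's). Camera axes: x right, y down, z forward; pixel columns grow to the right and rows downward; lengths in m; the calibration is good to about 2 mm. A picture is of the moment at which its call begins: read the wrist's pose just before it. get_calibration takes no time and is no camera call.
- job.sign_off(): hands the job in; it is judged then, once.
The state is a dict: "t": time; "qpos": joint angles; "dq": joint speeds; "joint_torque": joint torques, N m; "tcp_pos": TCP position; "ee_rot": TCP orientation; "force": force on the tool from outside, world axes, zero at the start; "torque": the same for the moment, N m; "opening": opening from 0.0 (shut) to 1.0 (fully open); "gripper_force": force on a finger pad.
Only numpy, scipy, OpenCV 4.12 (cv2) and the standard library are available. Lean on these libraries where they do the work, as an engineer would, in place of code of your own. Each camera call takes 0.05 s, during which the arm holds its last target. There are 200 camera calls.

## Working session

There is one attempt and no reset: what is moved stays moved. The work goes in short steps, Python scripts to look and compute and a tool call to move; the robot and the scene stay as the last step left them, time stands still between calls to the robot, and variables do not carry over. Pictures are saved under pics/ and viewed, at most 10 in all, crops included, and the job is handed in when it is done.

Besides the shell and the picture viewer there is one more tool, called as a command line: name --argument value ..., lists and objects as JSON in quotes. move_arm: Moves the arm, as the interface text tells. Its arguments: {"type":"object","properties":{"increments":{"type":"array","items":{"type":"array"}},"grip":{"type":"number"},"force":{"type":"number"}},"required":["increments"]}

```bash
mkdir -p pics; ls; python3 - <<'E'
from workcell import status,snapshot,get_calibration
import cv2,numpy as np
o=status.get_obs();print({k:np.round(v,3).tolist() for k,v in o.items()})
for n in("scene","top"):
    p,d=snapshot(n);cv2.imwrite(f"pics/{n}0.png",p[...,::-1]);np.savez(f"pics/{n}0.npz",p=p,d=d)
    c=get_calibration(n);print(n,c)
print(get_calibration("wrist"))
E
```

```text
pics
{'t': 0.0, 'qpos': [1.107, 0.207, 1.543, 0.0, 1.393, -0.151], 'dq': [-0.0, 0.0, 0.0, -0.001, 0.001, 0.001], 'joint_torque': [0.0, -38.303, -29.16, -0.0, 0.011, -0.0], 'tcp_pos': [0.177, 0.546, 0.23], 'ee_rot': [-3.139, -0.0, 2.828], 'force': [-0.174, 0.283, -0.224], 'torque': [-0.01, -0.036, -0.034], 'gripper_force': 0.0, 'opening': 1.003}
scene {'mtx': array([[399.05086677,   0.        , 262.2595577 ],
       [  0.        , 399.05086677, 192.34433196],
       [  0.        ,   0.        ,   1.        ]]), 'R': array([[ 0.81533876, -0.5787561 ,  0.01625068],
       [-0.48312636, -0.69554962, -0.5317891 ],
       [ 0.31907934,  0.42573713, -0.84672089]]), 't': array([-0.37955624,  0.28840108,  1.17187199])}
top {'mtx': array([[389.80993796,   0.        , 255.36249725],
       [  0.        , 389.80993796, 187.07807149],
       [  0.        ,   0.        ,   1.        ]]), 'R': array([[-0.02061855, -0.99965502, -0.01627006],
       [-0.99623249,  0.02191362, -0.08390835],
       [ 0.08423594,  0.01447869, -0.99634064]]), 't': array([0.01860118, 0.44089017, 1.09704154])}
{'mtx': array([[272.77329034,   0.        , 252.31397611],
       [  0.        , 272.77329034, 186.87754028],
       [  0.        ,   0.        ,   1.        ]]), 'hand_eye': array([[-6.28397244e-04, -9.66101802e-01, -2.58160636e-01,
         6.51035305e-02],
       [ 9.99999633e-01, -7.57285620e-04,  3.99820784e-04,
        -1.61011193e-03],
       [-5.81768917e-04, -2.58160290e-01,  9.66101923e-01,
        -1.41758317e-01],
       [ 0.00000000e+00,  0.00000000e+00,  0.00000000e+00,
         1.00000000e+00]])}
```

View pics/scene0.png

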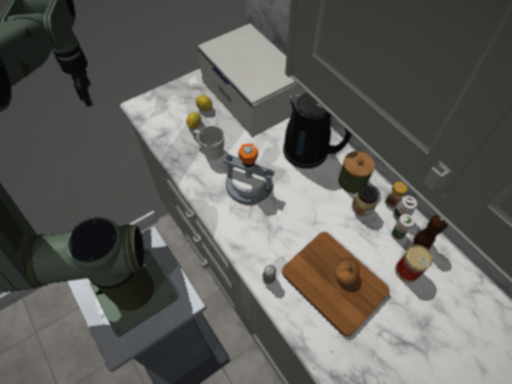

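View pics/top0.png

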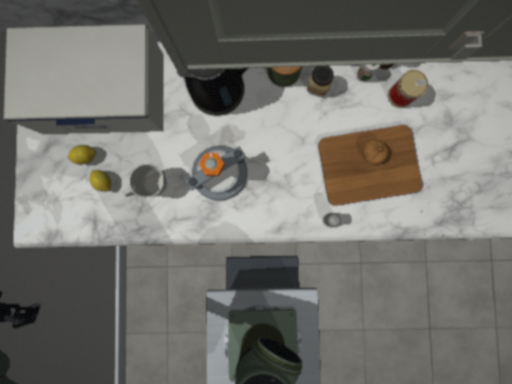

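```bash
cat > h.py <<'E'
import numpy as np,cv2
from workcell import status,snapshot,get_calibration
from scipy.spatial.transform import Rotation as Ro
def cloud(d,n,T=None):
    c=get_calibration(n);K=c["mtx"];v,u=np.mgrid[:384,:512]
    P=np.stack([(u-K[0,2])/K[0,0]*d,(v-K[1,2])/K[1,1]*d,d],-1)
    if n!="wrist": return (P-c["t"])@c["R"]
    H=c["hand_eye"];P=P@H[:3,:3].T+H[:3,3]
    return P@Ro.from_euler("xyz",T["ee_rot"]).as_matrix().T+T["tcp_pos"]
def orange(p):
    h=cv2.cvtColor(p,cv2.COLOR_RGB2HSV);return (h[...,0]<14)&(h[...,1]>190)&(h[...,2]>120)
E
python3 - <<'E'
from h import *
for n in("scene","top"):
    z=np.load(f"pics/{n}0.npz");p,d=z["p"],z["d"];W=cloud(d,n);m=orange(p)&(d>0)
    l,k,s,c=cv2.connectedComponentsWithStats(m.astype(np.uint8));i=1+s[1:,4].argmax();m=l==i
    q=W[m];print(n,s[i],np.percentile(q,[2,25,50,75,98],axis=0).round(3).tolist())
    t=q[q[:,2]>np.percentile(q[:,2],95)-.008];print(len(t),(t.min(0)+t.max(0))/2,t.mean(0))
    box=np.linalg.norm(W[...,:2]-q.mean(0)[:2],axis=-1)<.016
    w=W[box&(d>0)];w=w[w[:,2]>.18];print("stem",w.mean(0) if len(w) else 0,w.max(0) if len(w) else 0)
    for nm,(u,v) in dict(mug=(147,180),kettle=(215,92),salt=(333,219)).items():
        if n=="top":print(nm,W[v,u].round(3))
    if n=="top":
        b=W[(W[...,2]>.1)&(W[...,2]<.122)&(np.linalg.norm(W[...,:2]-q.mean(0)[:2],axis=-1)<.12)]
        print("bridge",b.min(0),b.max(0),len(b))
        hi=W[:150,100:400];print("z>0.3 region min x",hi[hi[...,2]>.2][:,0].min())
        cv2.imwrite("pics/c.png",cv2.resize(p[130:215,100:260,::-1],None,fx=4.5,fy=4.5,interpolation=3))
E
```

```text
Traceback (most recent call last):
IndexError: index -1 is out of bounds for axis 0 with size 0
```

```bash
cat > a.py <<'E'
from h import *
for n in("scene","top"):
    z=np.load(f"pics/{n}0.npz");p,d=z["p"],z["d"];W=cloud(d,n);m=orange(p)&(d>0)
    _,l,s,c=cv2.connectedComponentsWithStats(m.astype(np.uint8));i=1+s[1:,4].argmax();m=l==i
    q=W[m];print(n,s[i],np.percentile(q,[2,25,50,75,98],axis=0).round(3).tolist())
    t=q[q[:,2]>np.percentile(q[:,2],95)-.008];print(len(t),(t.min(0)+t.max(0))/2,t.mean(0))
    box=np.linalg.norm(W[...,:2]-t.mean(0)[:2],axis=-1)<.025
    w=W[box&(d>0)];w=w[w[:,2]>.185];print("stem",w.mean(0) if len(w) else 0,w.max(0) if len(w) else 0)
    for nm,(u,v) in dict(mug=(147,180),kettle=(215,92),salt=(333,219)).items():
        if n=="top":print(nm,W[v,u].round(3))
    if n=="top":
        b=W[(W[...,2]>.1)&(W[...,2]<.122)&(np.linalg.norm(W[...,:2]-q.mean(0)[:2],axis=-1)<.12)]
        print("bridge",b.min(0),b.max(0),len(b))
        cv2.imwrite("pics/c.png",cv2.resize(p[130:215,100:260,::-1],None,fx=4.5,fy=4.5,interpolation=3))
E
python3 a.py
```

```text
scene [240 145  17  14  91] [[0.462, 0.085, 0.185], [0.469, 0.093, 0.189], [0.477, 0.099, 0.19], [0.491, 0.109, 0.191], [0.507, 0.134, 0.194]]
88 [0.48594056 0.11044679 0.19093287] [0.48123109 0.1031555  0.19033546]
stem [0.48257252 0.1044742  0.19205978] [0.50508969 0.12588388 0.20010404]
top [207 156  16  19  90] [[0.461, 0.087, 0.186], [0.466, 0.093, 0.188], [0.473, 0.097, 0.189], [0.488, 0.109, 0.19], [0.503, 0.122, 0.192]]
90 [0.48283619 0.10548767 0.18887613] [0.47712329 0.10099436 0.18911403]
stem [0.48066138 0.10550816 0.19089642] [0.50029053 0.12583482 0.19880775]
mug [0.47  0.324 0.008]
kettle [0.673 0.105 0.166]
salt [ 0.346 -0.196  0.089]
bridge [0.42940183 0.03353745 0.10090699] [0.54126881 0.1938365  0.12172498] 582
```

View pics/c.png

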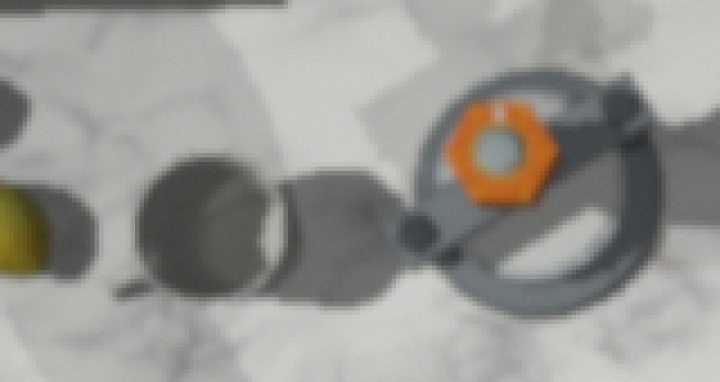

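move_arm --increments '[[[-0.85,-0.65,-0.2],[0,0,0]],[[-0.85,-0.65,-0.2],[0,0,0]],[[-0.85,-0.65,-0.2],[0,0,0]],[[-0.85,-0.65,-0.2],[0,0,0]],[[-0.85,-0.65,-0.2],[0,0,0]],[[-0.85,-0.65,-0.1],[0,0,0]],[[-0.85,-0.65,0],[0,0,0]],[[-0.85,-0.65,0],[0,0,0]],[[-0.85,-0.65,0],[0,0,0]],[[-0.85,-0.65,0],[0,0,0]]]' --grip 85 --force 60

```text
t: 1.35
tcp_pos: [0.4819, 0.105, 0.2859]
ee_rot: [3.142, -0.001, 2.828]
force: [0.9, 0.2, 0.4]
opening: 1.0
gripper_force: 0.0
```

move_arm --increments '[[[0,0,0],[0,0,-1]],[[0,0,0],[0,0,-1]],[[0,0,0],[0,0,-1]],[[0,0,0],[0,0,-1]],[[0,0,0],[0,0,-1]],[[0,0,0],[0,0,-1]],[[0,0,0],[0,0,0]]]'

```text
t: 2.22
tcp_pos: [0.4811, 0.1066, 0.2858]
ee_rot: [3.141, -0.001, -2.619]
force: [-0.2, 0.2, -0.4]
opening: 0.998
gripper_force: 0.0
```

```bash
cat > w.py <<'E'
import sys
from h import *
k=sys.argv[1]
o=status.get_obs();p,d=snapshot("wrist");W=cloud(d,"wrist",o)
print({a:np.round(o[a],4).tolist() for a in("t","qpos","tcp_pos","ee_rot","force","torque")})
cv2.imwrite(f"pics/w{k}.png",p[...,::-1]);np.savez(f"pics/w{k}.npz",p=p,d=d,W=W)
h=cv2.cvtColor(p,cv2.COLOR_RGB2HSV)
m=orange(p)&(d>0)
_,l,s,c=cv2.connectedComponentsWithStats(m.astype(np.uint8));i=1+s[1:,4].argmax();q=W[l==i]
zt=np.percentile(q[:,2],90);t=q[q[:,2]>zt-.004]
hull=cv2.convexHull(t[:,:2].astype(np.float32))
(c0,r0)=cv2.minEnclosingCircle(hull);print("top z",zt,np.median(t[:,2]),"circle",c0,r0,"n",len(t))
# hexagon fit: angle/centre minimising support mismatch with apothem free
H=hull[:,0,:].astype(float)
best=min(((max(np.ptp(H@np.array([np.cos(a+j*np.pi/3),np.sin(a+j*np.pi/3)])) for j in range(3)),a) for a in np.radians(np.arange(-30,30,.5))))
a=best[1];N=np.array([[np.cos(a+j*np.pi/3),np.sin(a+j*np.pi/3)] for j in range(3)])
mid=[(max(H@n)+min(H@n))/2 for n in N];w=[np.ptp(H@n) for n in N]
print("flat normal deg",np.degrees(a),"widths",np.round(w,4),"centre",np.linalg.lstsq(N,mid,rcond=None)[0])
E
python3 w.py 1
```

```text
{'t': 2.225, 'qpos': [0.0422, -0.0097, 1.665, -0.0, 1.4874, -2.0509], 'tcp_pos': [0.4811, 0.1066, 0.2858], 'ee_rot': [3.1411, -0.001, -2.6192], 'force': [-0.2276, 0.1968, -0.3862], 'torque': [-0.0161, 0.027, 0.0245]}
top z 0.18999072141740264 0.18908770681052192 circle (0.48715144395828247, 0.12256258726119995) 0.02665901742875576 n 436
flat normal deg 27.5 widths [0.0478 0.0255 0.0478] centre [0.48790039 0.12622246]
```

View pics/w1.png

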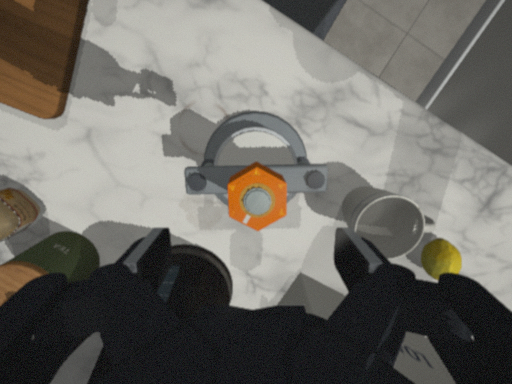

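```bash
cat > f.py <<'E'
import sys
from h import *
from scipy.optimize import least_squares
z=np.load(f"pics/w{sys.argv[1]}.npz");p,d,W=z["p"],z["d"],z["W"]
h=cv2.cvtColor(p,cv2.COLOR_RGB2HSV)
m=(h[...,0]<20)&(h[...,1]>130)&(h[...,2]>70)&(d>0)&(abs(W[...,0]-.482)<.05)&(abs(W[...,1]-.106)<.05)&(W[...,2]>.13)
q=W[m];zt=np.median(q[q[:,2]>np.percentile(q[:,2],50)][:,2]);t=W[m&(abs(W[...,2]-zt)<.005)]
print("n",m.sum(),"top z",zt)
H=cv2.convexHull(t[:,:2].astype(np.float32))[:,0].astype(float)
H=cv2.approxPolyDP(H.astype(np.float32)[:,None],.0005,True)[:,0].astype(float)
# dense boundary
B=np.concatenate([np.linspace(H[i-1],H[i],20) for i in range(len(H))])
def r(x):
    N=np.array([[np.cos(x[2]+j*np.pi/3),np.sin(x[2]+j*np.pi/3)] for j in range(6)]);return ((B-x[:2])@N.T).max(1)-x[3]
best=min((least_squares(r,[.482,.106,a,.027]) for a in np.radians([-20,-5,10,25])),key=lambda s:s.cost)
print("centre",best.x[:2],"normal deg",np.degrees(best.x[2]),"apothem",best.x[3],"rms",np.sqrt(2*best.cost/len(B)))
s=W[(W[...,2]>.1935)&(W[...,2]<.203)&(np.hypot(W[...,0]-.482,W[...,1]-.106)<.025)];print("stem",s.mean(0),(s.min(0)+s.max(0))/2,len(s))
b=m&(abs(W[...,2]-zt)<.005);ys,xs=np.where(b);print("px box",xs.min(),xs.max(),ys.min(),ys.max())
w=(h[...,1]<60)&(h[...,2]>150);w[:ys.min()]=0;w[ys.max():]=0;w[:,:xs.min()]=0;w[:,xs.max():]=0
w&=abs(W[...,2]-zt)<.005
print("white",W[w].mean(0) if w.any() else None,w.sum())
E
python3 f.py 1
```

```text
n 2249 top z 0.18953367509394192
centre [0.48775221 0.1139305 ] normal deg 1.2836538804260205 apothem 0.026648952371773657 rms 0.00024973037550656414
stem [0.48708915 0.11398715 0.19495423] [0.48709529 0.11430893 0.19512565] 457
px box 227 286 166 230
white [0.49081074 0.11758915 0.19276926] 134
```

move_arm --increments '[[[-0.18,0.06,0],[0,0,-0.16]],[[0,0,0.6],[0,0,0]],[[0,0,0.6],[0,0,0]],[[0,0,0.6],[0,0,0]],[[0,0,0.6],[0,0,0]],[[0,0,0.3],[0,0,0]],[[0,0,0],[0,0,0]]]'

```text
t: 3.15
tcp_pos: [0.4871, 0.1139, 0.1503]
ee_rot: [3.14, -0.002, -2.595]
force: [0.6, 0.3, 0.3]
opening: 0.992
gripper_force: 0.0
```

move_arm --increments '[[[0,0,0],[0,0,0]],[[0,0,0],[0,0,0]],[[0,0,0],[0,0,0]],[[0,0,0],[0,0,0]],[[0,0,0],[0,0,0]],[[0,0,0],[0,0,0]]]' --grip 40 --force 50

```text
t: 3.9
tcp_pos: [0.4881, 0.1154, 0.1534]
ee_rot: [3.14, 0.003, -2.595]
force: [-3.3, 4.8, 5.1]
opening: 0.625
gripper_force: 52.4
```

```bash
cat > s.py <<'E'
from h import *
o=status.get_obs();print({a:np.round(o[a],4).tolist() for a in("t","qpos","tcp_pos","ee_rot","force","torque","opening","gripper_force")})
E
python3 s.py
```

```text
{'t': 3.9, 'qpos': [0.0574, 0.1304, 1.8013, 0.0035, 1.2081, -2.0608], 'tcp_pos': [0.4881, 0.1154, 0.1534], 'ee_rot': [3.1395, 0.003, -2.5954], 'force': [-3.3237, 4.8432, 5.0995], 'torque': [0.68, 0.5222, -0.038], 'opening': 0.6254, 'gripper_force': 52.3955}
```

move_arm --increments '[[[-0.03,0.02,-0.03],[0,0,0]],[[0,0,0],[0,0,1]],[[0,0,0],[0,0,1]],[[0,0,0.013],[0,0,1]],[[0,0,0.013],[0,0,1]],[[0,0,0.013],[0,0,1]],[[0,0,0.013],[0,0,1]],[[0,0,0.013],[0,0,1]],[[0,0,0],[0,0,0]],[[0,0,0],[0,0,0]]]'

```text
t: 5.15
tcp_pos: [0.488, 0.1158, 0.1489]
ee_rot: [3.141, -0.001, 2.712]
force: [0.6, 4.0, -6.2]
opening: 0.624
gripper_force: 53.5
```

```bash
python3 s.py
```

```text
{'t': 5.15, 'qpos': [0.0596, 0.138, 1.8029, 0.0012, 1.2016, -1.0822], 'tcp_pos': [0.488, 0.1158, 0.1489], 'ee_rot': [3.1411, -0.0013, 2.7122], 'force': [0.622, 3.9878, -6.1611], 'torque': [0.6293, -0.0615, -0.033], 'opening': 0.6241, 'gripper_force': 53.5137}
```

move_arm --increments '[[[0.01,0.02,0.03],[0,0,1]],[[0,0,0.013],[0,0,1]]]'

```text
t: 5.4
tcp_pos: [0.4881, 0.116, 0.1475]
ee_rot: [-3.14, 0.0, 2.429]
force: [-1.8, 1.2, -1.9]
opening: 0.625
gripper_force: 54.1
```

```bash
python3 s.py
```

```text
{'t': 5.4, 'qpos': [0.0614, 0.1404, 1.8035, -0.0013, 1.1987, -0.7963], 'tcp_pos': [0.4881, 0.116, 0.1475], 'ee_rot': [-3.1401, 0.0001, 2.4289], 'force': [-1.8057, 1.1987, -1.9395], 'torque': [0.1941, 0.2242, 0.1492], 'opening': 0.6248, 'gripper_force': 54.0801}
```

move_arm --increments '[[[0,0,0.013],[0,0,1]],[[0,0,0.013],[0,0,1]]]'

```text
t: 5.65
tcp_pos: [0.4882, 0.1161, 0.1462]
ee_rot: [-3.141, 0.0, 2.15]
force: [-2.5, 1.6, -3.1]
opening: 0.624
gripper_force: 54.0
```

```bash
python3 s.py
```

```text
{'t': 5.65, 'qpos': [0.0613, 0.142, 1.8045, -0.001, 1.1957, -0.5171], 'tcp_pos': [0.4882, 0.1161, 0.1462], 'ee_rot': [-3.1406, 0.0005, 2.1496], 'force': [-2.4702, 1.6027, -3.0838], 'torque': [0.1424, 0.1943, 0.1207], 'opening': 0.6237, 'gripper_force': 53.9812}
```

move_arm --increments '[[[0,0,0.013],[0,0,1]],[[0,0,0.013],[0,0,1]]]'

```text
t: 5.9
tcp_pos: [0.4883, 0.1161, 0.1451]
ee_rot: [-3.141, 0.001, 1.871]
force: [-1.5, 1.7, -1.6]
opening: 0.626
gripper_force: 53.9
```

```bash
python3 s.py
```

```text
{'t': 5.9, 'qpos': [0.0615, 0.1436, 1.8055, -0.001, 1.1928, -0.2382], 'tcp_pos': [0.4883, 0.1161, 0.1451], 'ee_rot': [-3.1411, 0.0008, 1.8709], 'force': [-1.4703, 1.6674, -1.6074], 'torque': [0.1883, 0.2063, 0.3416], 'opening': 0.626, 'gripper_force': 53.9084}
```

move_arm --increments '[[[0,0,0.013],[0,0,1]]]'

```text
t: 6.02
tcp_pos: [0.4884, 0.1162, 0.1445]
ee_rot: [-3.141, 0.001, 1.732]
force: [-0.5, 1.8, -2.3]
opening: 0.627
gripper_force: 53.9
```

```bash
python3 s.py; python3 - <<'E'
from h import *
for n in("scene",):
    p,d=snapshot(n);cv2.imwrite("pics/s1.png",cv2.resize(p[130:210,200:300,::-1],None,fx=7,fy=7,interpolation=3))
E
```

```text
{'t': 6.025, 'qpos': [0.0615, 0.1444, 1.8059, -0.001, 1.1914, -0.0988], 'tcp_pos': [0.4884, 0.1162, 0.1445], 'ee_rot': [-3.1413, 0.0009, 1.7315], 'force': [-0.5217, 1.8066, -2.278], 'torque': [0.1805, 0.1809, 0.4119], 'opening': 0.6268, 'gripper_force': 53.9078}
```

View pics/s1.png

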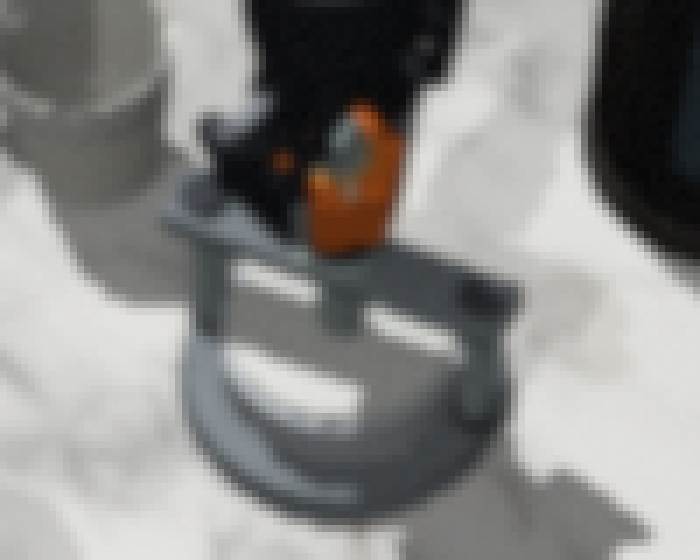

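move_arm --increments '[[[0,0,0.013],[0,0,1]]]'

```text
t: 6.2
tcp_pos: [0.4884, 0.1161, 0.1439]
ee_rot: [-3.142, 0.001, 1.594]
force: [-2.0, 2.1, -1.6]
opening: 0.624
gripper_force: 54.0
```

```bash
python3 s.py
```

```text
{'t': 6.2, 'qpos': [0.0615, 0.1452, 1.8064, -0.001, 1.1901, 0.0386], 'tcp_pos': [0.4884, 0.1161, 0.1439], 'ee_rot': [-3.1416, 0.0009, 1.594], 'force': [-1.9785, 2.0683, -1.585], 'torque': [0.1409, 0.2254, 0.3498], 'opening': 0.6241, 'gripper_force': 53.9532}
```

move_arm --increments '[[[0,0,0.013],[0,0,1]]]'

```text
t: 6.32
tcp_pos: [0.4886, 0.1162, 0.1433]
ee_rot: [3.141, 0.001, 1.454]
force: [-0.9, 1.0, -1.8]
opening: 0.624
gripper_force: 54.1
```

```bash
python3 s.py
```

```text
{'t': 6.325, 'qpos': [0.0615, 0.146, 1.8068, -0.001, 1.1886, 0.1789], 'tcp_pos': [0.4886, 0.1162, 0.1433], 'ee_rot': [3.1412, 0.0009, 1.4538], 'force': [-0.8936, 0.9789, -1.8081], 'torque': [0.1601, 0.2002, 0.3824], 'opening': 0.624, 'gripper_force': 54.0684}
```

```bash
for i in 2 3 4; do python3 w.py $i | head -1 | grep -o "'force.*"; done; python3 f.py 4; python3 -c "
import cv2;p=cv2.imread('pics/w4.png');cv2.imwrite('pics/w4c.png',cv2.resize(p[100:384,130:380],None,fx=2,fy=2))"
```

```text
'force': [-0.8936, 0.9789, -1.8081], 'torque': [0.1601, 0.2002, 0.3824]}
'force': [-1.4168, 0.4157, -1.5517], 'torque': [0.0425, 0.2258, -0.0168]}
'force': [-1.5722, 1.0948, -1.1388], 'torque': [0.0706, 0.2572, 0.0069]}
n 8477 top z 0.17902331629690105
centre [0.48835905 0.11526489] normal deg -7.9276822281533 apothem 0.026484516516423154 rms 0.0017471299642436372
stem [0.48840399 0.11654496 0.19496873] [0.4885754  0.11693117 0.19513854] 2092
px box 190 315 198 303
white None 0
```

View pics/w4c.png

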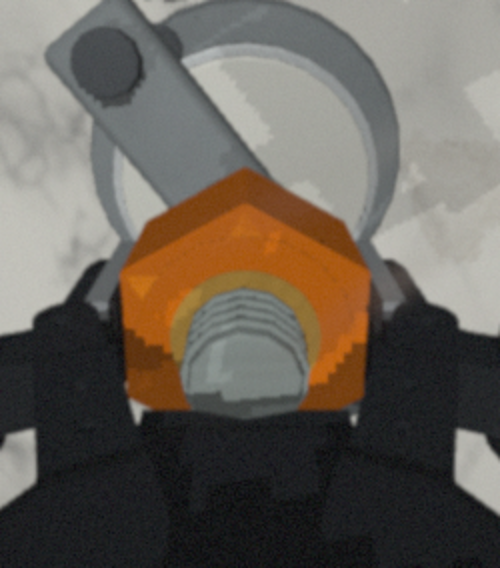

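move_arm --increments '[[[0,0,0],[0,0,0]],[[0,0,0],[0,0,0]],[[0,0,0],[0,0,0]],[[0,0,0],[0,0,0]],[[0,0,-0.5],[0,0,0]],[[0,0,-0.8],[0,0,0]],[[0,0,-0.7],[0,0,-1]],[[0,0,0],[0,0,-1]],[[0,0,0],[0,0,-1]],[[0,0,0],[0,0,-1]]]' --grip 85

```text
t: 7.72
tcp_pos: [0.4885, 0.1165, 0.243]
ee_rot: [3.141, 0.0, 2.017]
force: [0.9, -0.9, 0.7]
opening: 0.996
gripper_force: 0.0
```

move_arm --increments '[[[0,0,0],[0,0,-1]],[[0,0,0],[0,0,-1]],[[0,0,0],[0,0,-1]],[[0,0,0],[0,0,-1]],[[0,0,0],[0,0,-1]],[[0,0,0],[0,0,-1]],[[0,0,0],[0,0,-1]],[[0,0,0],[0,0,-1]],[[0.6,0,0],[0,0,0]],[[0,0,0],[0,0,0]]]'

```text
t: 8.98
tcp_pos: [0.4571, 0.1169, 0.2425]
ee_rot: [-3.142, -0.001, 3.13]
force: [0.1, 0.5, -0.2]
opening: 0.995
gripper_force: 0.0
```

move_arm --increments '[[[0,0,0.2],[0,-1,0]],[[0,0,0.2],[0,-1,0]],[[0,0,0],[0,-1,0]],[[0,0,0],[0,-0.7,0]],[[0,0,0],[0,0,0]],[[0,0,0],[0,0,0]]]'

```text
t: 9.72
tcp_pos: [0.461, 0.1168, 0.2241]
ee_rot: [3.141, 0.518, 3.129]
force: [0.7, -0.3, -0.1]
opening: 0.993
gripper_force: 0.0
```

```bash
python3 w.py 5 | head -1; python3 - <<'E'
from h import *
z=np.load("pics/w5.npz");p,W=z["p"],z["W"];h=cv2.cvtColor(p,cv2.COLOR_RGB2HSV)
r=np.hypot(W[...,0]-.488,W[...,1]-.1155)
o=(h[...,0]<20)&(h[...,1]>130)&(r<.034)&(W[...,2]>.11)
print("orange z",np.percentile(W[o][:,2],[0.5,2,50,98]).round(4))
k=(h[...,2]<75)&(r<.026)&(r>.014)&(W[...,2]>.1)&(W[...,2]<.16)
print("black",k.sum(),np.percentile(W[k][:,2],[1,5,50,95,99]).round(4),np.median(r[k]))
v,u=np.where(o);print(u.min(),u.max(),v.min(),v.max())
uc=int((u.min()+u.max())/2)
for vv in range(max(v.min()-20,0),v.max(),2):print(vv,p[vv,uc],W[vv,uc].round(4),r[vv,uc].round(4))
cv2.imwrite("pics/w5c.png",cv2.resize(p[max(0,v.min()-60):v.max()+30,u.min()-50:u.max()+50,::-1],None,fx=3,fy=3,interpolation=3)[:600,:800])
E
```

```text
{'t': 9.725, 'qpos': [0.1048, -0.3247, 2.1464, -0.0799, 0.8068, -1.4135], 'tcp_pos': [0.461, 0.1168, 0.2241], 'ee_rot': [3.1414, 0.5175, 3.1292], 'force': [0.6545, -0.3364, -0.0911], 'torque': [-0.0112, 0.2377, -0.0319]}
orange z [0.1369 0.148  0.1769 0.1796]
black 151 [0.1279 0.1288 0.1324 0.1364 0.1375] 0.020355712507588306
211 291 149 227
129 [86 91 92] [0.4677 0.1141 0.1053] 0.0204
131 [93 97 97] [0.4684 0.1141 0.1074] 0.0196
133 [106 113 113] [0.4684 0.1141 0.1105] 0.0196
135 [108 116 111] [0.4686 0.1141 0.1134] 0.0195
137 [114 121 118] [0.4692 0.1141 0.1155] 0.0189
139 [111 118 115] [0.4719 0.114  0.1146] 0.0161
141 [117 123 118] [0.4729 0.114  0.1163] 0.0152
143 [106 111 110] [0.4754 0.114  0.1158] 0.0127
145 [58 59 56] [0.4681 0.1141 0.1287] 0.0199
147 [21 24 16] [0.4678 0.1141 0.1319] 0.0202
149 [22 18 19] [0.4681 0.1141 0.1343] 0.02
151 [96 52 19] [0.4601 0.1143 0.1475] 0.0279
153 [148  80  20] [0.4609 0.1143 0.1491] 0.0272
155 [149  78  18] [0.4606 0.1143 0.1519] 0.0275
157 [148  81  25] [0.4609 0.1143 0.1538] 0.0271
159 [141  75  17] [0.4603 0.1143 0.1569] 0.0277
161 [142
[... 874 characters left out ...]
[0.4764 0.1141 0.1803] 0.0116
199 [106 111 110] [0.4754 0.1141 0.1832] 0.0126
201 [116 121 118] [0.4764 0.1141 0.1843] 0.0117
203 [106 112 106] [0.4764 0.1141 0.1862] 0.0117
205 [116 120 116] [0.4743 0.1142 0.1899] 0.0137
207 [100 107 102] [0.4763 0.1141 0.19  ] 0.0118
209 [138 144 140] [0.4757 0.1142 0.1924] 0.0124
211 [126 131 129] [0.4768 0.1141 0.1932] 0.0112
213 [140 147 143] [0.4768 0.1142 0.195 ] 0.0113
215 [157 165 163] [0.4788 0.1141 0.195 ] 0.0093
217 [155 164 161] [0.481  0.1141 0.1951] 0.0072
219 [157 164 161] [0.4836 0.114  0.1947] 0.0046
221 [159 165 161] [0.4854 0.114  0.1951] 0.003
223 [157 168 162] [0.4882 0.114  0.1947] 0.0016
225 [158 165 163] [0.49   0.1139 0.1951] 0.0026
```

View pics/w5c.png

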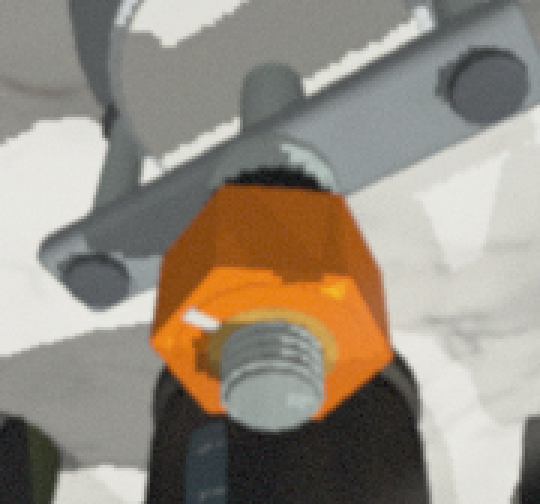

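```bash
python3 -c "
from workcell import job;print(job.sign_off())"
```

```text
the job is handed in; nothing more can be done
None
```

I turned the orange nut about 2.2 rad clockwise. It now sits about 3 mm past first contact with the washer (camera estimate, about ±1 mm), which means roughly 18–34 N on it. I never saw the black nut's white tick, so I didn't check its setting directly. The arm has released and is clear, the mug, salt shaker and onion were not touched, and the job was handed in at about 10 s.

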